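# Set the test-panel stage to the mark, taking up the backlash

## Task

Using only its black knob, set the stage that carries the green test panel so that its pointer stands at the red mark, with the gear slack taken up: the stage stands to the right of the mark (the -y end of its scale) now, so first turn the knob anticlockwise to run it at least 10 mm past the mark to the left, then bring it up to the mark by turning clockwise. Do not overrun the mark on this last approach, leave the knob where the clockwise turn brought it, and let go; do not push the stage or the red mark by hand and do not disturb the things around.

Things in the scene. Friction and masses are not known exactly. Their poses are not given: they have to be found in the camera images.
- rig: Fixed stage: grey base plate 170 x 220 x 12 mm; origin under its centre, x away from the robot, y to the left (within its yaw). Robot side, right half: blue gearbox with the knob; middle: white scale bar along y (10 mm divisions); far side: carriage on two rods. All but the knob is under 59 mm. Turning the knob anticlockwise drives the carriage to +y, clockwise to -y.
- knob_grip (a point): Grip centre of the black bar knob, on its vertical axis, 82 mm above the table. Bar 60 mm long (x; white line at the +x end), 14 mm thick (y), 67 to 94 mm above the table. 10 mm of travel per rad, up to 5 rad to go, so regrasp. After each reversal it turns free through 0.6 rad of slack (0.01 N m) before the carriage follows (0.06 N m). It stays where it is left.
- dial_line (a point): Top centre of the steel dial disc (74 mm across, 58 mm above the table) under the knob, driven through the slack and geared rigidly to the carriage; the red line on its rim lies along +x. Slack taken up clockwise: the knob's white line stands over the red line (x axes agree); taken up anticlockwise: the knob is 0.6 rad anticlockwise of it.
- pointer (a point): Tip of the carriage's thin black pointer blade over the scale, 33.5 mm above the table; moves with the carriage along the rig's y
- carriage: The sliding carriage, 62 x 60 mm, aluminium with a green coated test panel on top (about 40 mm above the table); origin at the centre of its underside; slides along the rig's y
- mark_line (a point): Line of the red mark tab on the scale bar, 33.5 mm above the table. Its y is the rig's y: the pointer is at the mark when its y in this frame is 0, left of it when positive, right of it when negative. The tab slides if pushed; its place differs from run to run.
- gauge_mid (a point): Bystander: black paint thickness gauge lying left of the stage, 46 x 111 x 24 mm; its centre
- marker_mid (a point): Bystander: black and red felt marker lying further left, 16 x 128 x 16 mm; its centre
- bottle_mid (a point): Bystander: touch-up paint bottle, grey with black cap, standing left of and behind the stage, 26 mm across, 74 mm high; its centre

How it is judged:
By the outcome, as a careful person would: the job done as asked, in the order asked, and still so for the second after the job is handed in, with the robot touching nothing.
It also fails if it takes over 64 s, if anything falls off the work surface, if the arm or the gripper's body presses on something with over 40 N, if the wrist force passes 120 N, or if a joint passes its speed limit or range.

## Robot

A 6-joint arm with a two-finger parallel gripper is mounted at the origin on a cart in front of the work surface, level with it; the furniture and walls round the work are solid. World frame = base frame: x ahead of the robot, y to its left, z up, the work surface at z = 0. Lengths are in m, angles in rad, forces in N, time in s.
With the tool pointing down it reaches from about 0.375 to 0.9 m from the base axis. Payload 3.1 kg.
Tool frame: the origin (TCP) lies midway between the tips of the shut fingers; the grasp point (between the pads) lies env.hold_point_z behind it (env.hold_point_z is the distance from the TCP to the grasp point, in m); z points along the fingers, y is the line along which they close (so a half turn about z gives the same grasp; the last joint's range is limited). The gripper opens to 87 mm and grips with 3 to 60 N. Pads are 19 mm wide; open, the fingers measure 117 mm over their backs; the gripper's body (75 mm by 190 mm) begins 51 mm behind the grasp point.
Start: joints at [-1.347, 0.527, 1.433, -0, 1.181, -0.178], TCP at [0.244, -0.575, 0.223] pointing down, gripper open.
Joint ranges: [-3.08, 3.08], [-0.75, 2.2], [0.22, 2.44], [-1.43, 4.57], [0, 2.65], [-2.85, 2.85]. Speed limits (rad/s): [2.79, 2.79, 3.14, 3.14, 3.14, 3.14].

## Interface

Orientations are given as a rotation vector (axis times angle).
In Python, from cell import monitor, vision, order, env gives the robot as it stands.
- The arm moves only by the shell command python3 -m jog 'ROWS'. ROWS is JSON, a list of rows, each a list of 3 entries, a list of its own where there are three numbers: the shift along the tool's x, y, z normalised to -1 to 1, where 1 is 0.04 m, then the turn, a rotation vector about the tool's x, y, z normalised to -1 to 1, where 1 is 0.12 rad, then the closure, from 0 (fully open) to 1 (shut). A call has exactly 10 rows; each row shifts and turns the commanded pose from where the row before left it, along the tool's axes as they then stand; what a row does not reach is not made up. A row lasts 1/12 s, in which the tool goes at most 41.7 mm and 7.16 degrees, less where a joint would pass 70% of its speed; a pose out of reach is approached as far as the arm can. A call with a number of a shift or a turn outside -1 to 1 is refused whole. A call with a gripper value outside its range is refused whole. The fingers move at their own pace and stop on an object; the grip force is fixed at half the most. Time passes only in rows, so rows that do not move let the fingers close, or fill a call up. It gives the time, the measured TCP pose, the force, the opening and the grip force at its end, in the units of the state.
- monitor.observe(): the state, without advancing time (a new reading comes with each control period).
- vision.get_image(name): name is "scene" or "top"; returns a dict with "color" (420x560x3 uint8, red, green, blue), "depth" (420x560 float32, m along the optical axis (not along the pixel's ray), 0 where there is no reading), "fx", "fy", "cx", "cy" (pixels), "position" and "orientation" of the camera in the world. Camera axes: x right, y down, z forward; pixel columns grow to the right and rows downward; lengths in m; the calibration is good to about 2 mm. A picture is of the moment at which its call begins.
- order.job_done(): hands the job in; it is judged then, once.
The state is a dict: "t": time; "q": joint angles; "qd": joint speeds; "effort": joint torques, N m; "eef_pos": TCP position; "tool_rot": TCP orientation; "contact_force": force on the tool from outside, world axes, zero at the start; "torque": the same for the moment, N m; "opening": finger opening in m; "finger_force": force on a finger pad.
Only numpy, scipy, OpenCV 4.12 (cv2) and the standard library are available. Lean on these libraries where they do the work, as an engineer would, in place of code of your own. Each camera call takes 0.05 s, during which the arm holds its last target. There are 200 camera calls.

## Working session

There is one attempt and no reset: what is moved stays moved. The work goes in short steps, Python scripts to look and compute and a shell command to move; the robot and the scene stay as the last step left them, time stands still between calls to the robot, and variables do not carry over. Pictures are saved under pics/ and viewed, at most 10 in all, crops included, and the job is handed in when it is done.

```bash
ls; mkdir -p pics; cat > h.py <<'E'
import numpy as np, cv2
from scipy.spatial.transform import Rotation as R
from cell import monitor, vision, order, env
def grab(n,f):
    im=vision.get_image(n); np.save(f'pics/{f}.npy',im,allow_pickle=True); cv2.imwrite(f'pics/{f}.png',im['color'][:,:,::-1]); return im
def load(f): return np.load(f'pics/{f}.npy',allow_pickle=True).item()
def rot(im):
    o=np.array(im['orientation'],float)
    return o if o.shape==(3,3) else (R.from_rotvec(o).as_matrix() if o.size==3 else R.from_quat(o).as_matrix())
def px(im,u,v,z):
    d=rot(im)@np.array([(u-im['cx'])/im['fx'],(v-im['cy'])/im['fy'],1]); p=np.array(im['position'])
    return p+d*(z-p[2])/d[2]
E
python3 - <<'E'
from h import *
a=grab('top','top0');b=grab('scene','sc0')
for i in(a,b): print(i['position'],i['orientation'],i['fx'],i['cx'],i['cy'])
s=monitor.observe();print(s,env.hold_point_z)
E
```

```text
pics
[ 0.39657482 -0.10705001  1.00674577] [-2.15367258  2.11925226 -0.19694927] 433.67495875401124 278.0486183206037 214.35173911108603
[-0.25051427  0.28192999  0.99647575] [-1.3854727   2.17886607 -0.90399694] 518.0260215615008 268.9944046111166 216.2805713473709
{'t': 0.1, 'q': array([-1.34747945e+00,  5.28365355e-01,  1.43377178e+00, -2.27811885e-05,
        1.18141805e+00, -1.78508990e-01]), 'qd': array([ 1.43721052e-03, -1.77238964e-03, -1.90268600e-03, -8.95514935e-05,
       -1.44176348e-03, -9.78582748e-04]), 'effort': array([-3.67733410e-04, -4.40985703e+01, -1.77150214e+01,  6.34072674e-02,
        5.33514738e-02, -4.84144573e-05]), 'eef_pos': array([ 0.24430357, -0.57455273,  0.22167508]), 'tool_rot': array([-3.07647406e+00, -6.26570614e-01,  1.02080279e-04]), 'contact_force': array([0.01775458, 0.46208449, 0.72395395]), 'torque': array([ 2.98802013e-02, -5.71483421e-06, -3.43040422e-02]), 'finger_force': 0.0, 'opening': 0.08719704747930634} 0.0187
```

View pics/top0.png

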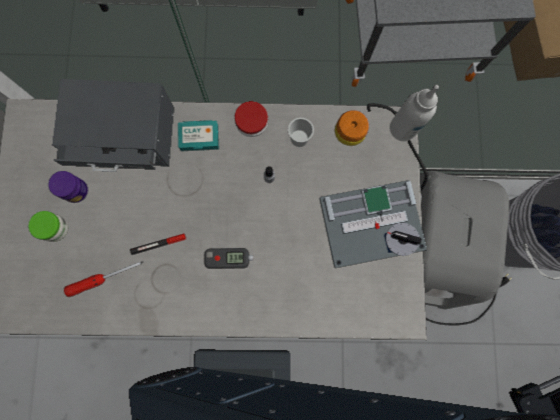

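View pics/sc0.png

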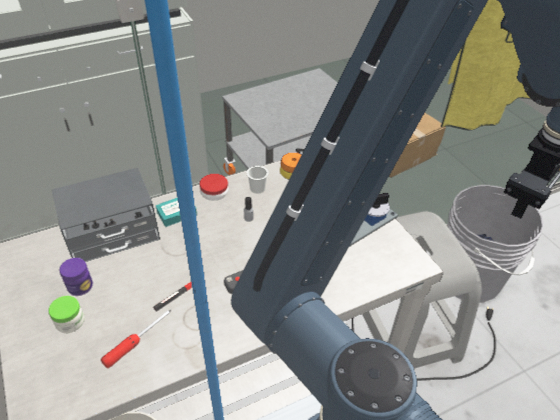

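The rig is at about (373,224) in the top view, with the knob near (407,238) and its bar lying roughly sideways. The scene view is blocked by the arm. I'll enlarge the rig.

```bash
python3 - <<'E'
from h import *
a=load('top0')
c=a['color'][170:280,310:440,::-1]
cv2.imwrite('pics/c0.png',cv2.resize(c,None,fx=6,fy=5.4 if 0 else 5.45,interpolation=cv2.INTER_CUBIC) if 0 else cv2.resize(c[:100],None,fx=6,fy=6,interpolation=cv2.INTER_CUBIC))
E
```

```text
(no output)
```

View pics/c0.png

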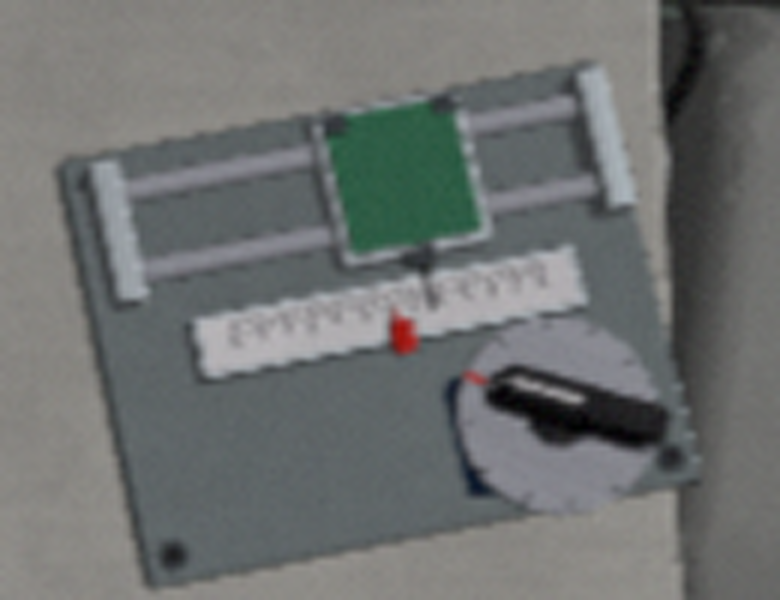

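Crop (6x, offset 310,170): pointer tip at (433,305), red mark about (402,330) with its tip at (398,312), dial disc centre (560,415), red dial line at (473,378). The knob runs from (490,385) (white-line end, left) to (668,422). The plate's left edge goes from (62,165) to (150,585).

```bash
python3 - <<'E'
from h import *
a=load('top0')
P=lambda u,v,z: px(a,310+(u+.5)/6-.5,170+(v+.5)/6-.5,z)
for n,u,v,z in [('tip',433,305,.0335),('marktip',398,312,.0335),('markmid',403,335,.0335),('markbot',405,355,.0335),('disc',560,415,.058),('red',473,378,.058),('kL',492,380,.094),('kR',668,420,.094),('pFL',62,165,.012),('pNL',150,585,.012),('pNR',700,480,.012),('sL',195,320,.03),('sR',575,248,.03),('sLn',208,378,.03),('sRn',585,300,.03)]: print(n,P(u,v,z).round(4))
l=P(195,320,.03);r=P(575,248,.03);d=l-r;print('yaw',np.arctan2(-d[0],d[1]))
l=P(208,378,.03);r=P(585,300,.03);d=l-r;print('yaw',np.arctan2(-d[0],d[1]))
l=P(150,585,.012);r=P(700,480,.012);d=l-r;print('yaw',np.arctan2(-d[0],d[1]))
l=P(62,165,.012);r=P(150,585,.012);d=l-r;print('yaw',np.arctan2(d[1],d[0]))
# depth of disc / knob
D=a['depth']; print(D[238,400:412], a['position'][2]-D[238,400:412])
s=monitor.observe();print(R.from_rotvec(s['tool_rot']).as_matrix().round(3))
E
```

```text
tip [ 0.5562 -0.3536  0.0335]
marktip [ 0.5532 -0.3402  0.0335]
markmid [ 0.5444 -0.3419  0.0335]
markbot [ 0.5368 -0.3425  0.0335]
disc [ 0.5119 -0.3932  0.058 ]
red [ 0.5251 -0.3615  0.058 ]
kL [ 0.5197 -0.3586  0.094 ]
kR [ 0.5064 -0.4207  0.094 ]
pFL [ 0.6127 -0.2149  0.012 ]
pNL [ 0.4499 -0.2482  0.012 ]
pNR [ 0.4933 -0.4602  0.012 ]
sL [ 0.5494 -0.2635  0.03  ]
sR [ 0.5798 -0.4096  0.03  ]
sLn [ 0.5272 -0.2682  0.03  ]
sRn [ 0.5597 -0.4127  0.03  ]
yaw 0.20501118884920358
yaw 0.22065749469357535
yaw 0.20207868576506935
yaw 0.2015977524481189
[0.9276851  0.9184581  0.92034477 0.9200773  0.92286664 0.92251605
 0.9203091  0.9220237  0.9221826  0.9218542  0.9198332  0.92034215] [0.07906068 0.08828766 0.086401   0.08666844 0.08387912 0.08422972
 0.08643664 0.08472205 0.08456315 0.08489157 0.08691258 0.08640362]
[[ 0.92   0.391 -0.   ]
 [ 0.391 -0.92   0.002]
 [ 0.    -0.002 -1.   ]]
```

```bash
python3 -m jog '[[[0.8,-0.16,0],[0,0,0],0],[[0.8,-0.16,0],[0,0,0],0],[[0.8,-0.16,0],[0,0,0],0],[[0.8,-0.16,0],[0,0,0],0],[[0.8,-0.16,0],[0,0,0],0],[[0.8,-0.16,0],[0,0,0],0],[[0.8,-0.16,0],[0,0,0],0],[[0.8,-0.16,0],[0,0,0],0],[[0.8,-0.16,0],[0,0,0],0],[[0.8,-0.16,0],[0,0,0],0]]'
python3 -m jog '[[[0,0,0],[0,0,1],0],[[0,0,0],[0,0,1],0],[[0,0,0],[0,0,1],0],[[0,0,0],[0,0,1],0],[[0,0,0],[0,0,1],0],[[0,0,0],[0,0,1],0],[[0,0,0],[0,0,1],0],[[0,0,0],[0,0,1],0],[[0,0,0],[0,0,1],0],[[0,0,0],[0,0,0],0]]'
cat >> h.py <<'E'
def st():
    s=monitor.observe(); M=R.from_rotvec(s['tool_rot']).as_matrix()
    print('t',s['t'],'pos',s['eef_pos'].round(4),'yaw',np.arctan2(M[1,0],M[0,0]).round(4),'q6',s['q'][5].round(3),'F',s['contact_force'].round(1),'T',s['torque'].round(2),'op',round(s['opening'],4))
    return s,M
def to(x,y,z=None,yaw=None):
    s,M=st(); t=np.array([x,y,s['eef_pos'][2] if z is None else z]); 
    print('units',((M.T@(t-s['eef_pos']))/.04).round(3), None if yaw is None else 'rotz units %.2f'%(-(yaw-np.arctan2(M[1,0],M[0,0]))/.12))
E
python3 -c "
from h import *
to(.5125,-.391,.12,-1.78); grab('top','top1')"
```

```text
t: 0.93
eef_pos: [0.5149, -0.3897, 0.222]
tool_rot: [-3.077, -0.627, 0.001]
contact_force: [-0.1, -1.1, 0.0]
opening: 0.0876
finger_force: 0.0
t: 1.77
eef_pos: [0.5136, -0.3909, 0.2219]
tool_rot: [-2.961, 1.048, 0.002]
contact_force: [0.3, -0.8, 0.1]
opening: 0.0867
finger_force: 0.0
t 1.7667 pos [ 0.5136 -0.3909  0.2219] yaw -0.6802 q6 1.428 F [ 0.3 -0.8  0.1] T [0.11 0.04 0.03] op 0.0867
units [-0.017  0.021  2.549] rotz units 9.16
```

View pics/top1.png

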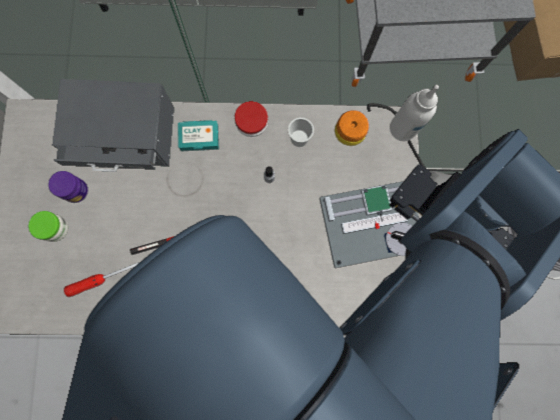

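The scale, mark (377,225) and carriage stay visible while the gripper is over the knob. I'll rotate on and descend.

```bash
python3 -m jog '[[[0,0,0.3],[0,0,0.92],0],[[0,0,0.3],[0,0,0.92],0],[[0,0,0.3],[0,0,0.92],0],[[0,0,0.3],[0,0,0.92],0],[[0,0,0.3],[0,0,0.92],0],[[0,0,0.3],[0,0,0.92],0],[[0,0,0.3],[0,0,0.92],0],[[0,0,0.3],[0,0,0.92],0],[[0,0,0.3],[0,0,0.92],0],[[0,0,0.3],[0,0,0.92],0]]'
python3 -c "
from h import *
to(.5125,-.391,.065,-1.78); grab('scene','s2'); im=grab('top','top2')
cv2.imwrite('pics/c2.png',cv2.resize(im['color'][170:270,320:450,::-1],None,fx=6,fy=6,interpolation=cv2.INTER_CUBIC))"
```

```text
t: 2.65
eef_pos: [0.5138, -0.391, 0.1017]
tool_rot: [1.972, -2.445, -0.001]
contact_force: [-1.0, 0.2, 0.4]
opening: 0.0872
finger_force: 0.0
t 2.65 pos [ 0.5138 -0.391   0.1017] yaw -1.7842 q6 2.532 F [-1.   0.2  0.4] T [ 0.14 -0.04 -0.05] op 0.0872
units [0.007 0.032 0.918] rotz units -0.04
```

View pics/c2.png

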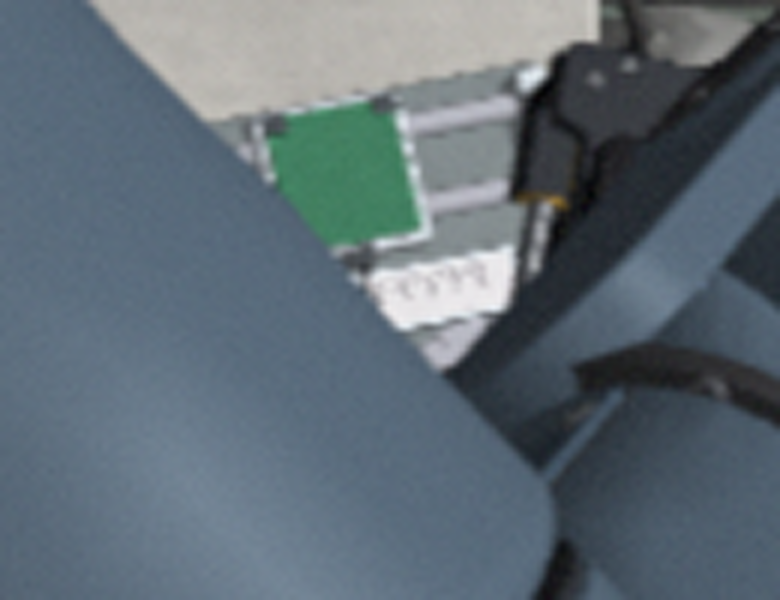

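```bash
python3 -m jog '[[[0,0.03,0.3],[0,0,0],0],[[0,0,0.3],[0,0,0],0],[[0,0,0.3],[0,0,0],0],[[0,0,0],[0,0,0],0],[[0,0,0],[0,0,0],1],[[0,0,0],[0,0,0],1],[[0,0,0],[0,0,0],1],[[0,0,0],[0,0,0],1],[[0,0,0],[0,0,0],1],[[0,0,0],[0,0,0],1]]'
python3 -c "
from h import *
st()"
```

```text
t: 3.58
eef_pos: [0.513, -0.3911, 0.0671]
tool_rot: [-1.975, 2.443, -0.002]
contact_force: [-0.0, -0.1, -0.3]
opening: 0.0547
finger_force: 0.0
t 3.5833 pos [ 0.513  -0.3911  0.0671] yaw -1.782 q6 2.529 F [-0.  -0.1 -0.3] T [ 0.11 -0.02  0.04] op 0.0547
```

```bash
python3 -m jog '[[[0,0,0],[0,0,0],1],[[0,0,0],[0,0,0],1],[[0,0,0],[0,0,0],1],[[0,0,0],[0,0,0],1],[[0,0,0],[0,0,0],1],[[0,0,0],[0,0,0],1],[[0,0,0],[0,0,0],1],[[0,0,0],[0,0,0],1],[[0,0,0],[0,0,0],1],[[0,0,0],[0,0,0],1]]'
python3 -c "
from h import *
st()"
```

```text
t: 4.42
eef_pos: [0.5123, -0.3909, 0.0665]
tool_rot: [1.974, -2.443, -0.001]
contact_force: [-2.1, -0.7, 0.4]
opening: 0.0136
finger_force: 30.0
t 4.4167 pos [ 0.5123 -0.3909  0.0665] yaw -1.7821 q6 2.529 F [-2.1 -0.7  0.4] T [0.1  0.38 0.03] op 0.0136
```

Gripped and well centred. Now turning anticlockwise.

```bash
python3 -m jog '[[[0,0,0],[0,0,-0.8],1],[[0,0,0],[0,0,-0.8],1],[[0,0,0],[0,0,-0.8],1],[[0,0,0],[0,0,-0.8],1],[[0,0,0],[0,0,-0.8],1],[[0,0,0],[0,0,-0.8],1],[[0,0,0],[0,0,-0.8],1],[[0,0,0],[0,0,-0.8],1],[[0,0,0],[0,0,-0.8],1],[[0,0,0],[0,0,-0.8],1]]'
python3 -c "
from h import *
st()"
```

```text
t: 5.25
eef_pos: [0.5098, -0.3915, 0.0665]
tool_rot: [2.881, -1.246, -0.008]
contact_force: [-9.5, -3.4, 2.8]
opening: 0.0138
finger_force: 30.0
t 5.25 pos [ 0.5098 -0.3915  0.0665] yaw -0.8166 q6 1.564 F [-9.5 -3.4  2.8] T [-0.48  1.54 -0.09] op 0.0138
```

```bash
python3 -m jog '[[[-0.03,0.05,0],[0,0,-0.8],1],[[0,0,0],[0,0,-0.8],1],[[0,0,0],[0,0,-0.8],1],[[0,0,0],[0,0,-0.8],1],[[0,0,0],[0,0,-0.8],1],[[0,0,0],[0,0,-0.8],1],[[0,0,0],[0,0,-0.8],1],[[0,0,0],[0,0,-0.8],1],[[0,0,0],[0,0,-0.8],1],[[0,0,0],[0,0,-0.8],1]]'
python3 -c "
from h import *
st()"
python3 -m jog '[[[0,0,0],[0,0,-0.8],1],[[0,0,0],[0,0,-0.8],1],[[0,0,0],[0,0,-0.8],1],[[0,0,0],[0,0,-0.8],1],[[0,0,0],[0,0,-0.8],1],[[0,0,0],[0,0,-0.8],1],[[0,0,0],[0,0,-0.8],1],[[0,0,0],[0,0,-0.8],1],[[0,0,0],[0,0,-0.8],1],[[0,0,0],[0,0,0],1]]'
python3 -c "
from h import *
st();grab('top','top3')"
```

```text
t: 6.08
eef_pos: [0.5088, -0.3941, 0.0666]
tool_rot: [3.13, 0.225, -0.004]
contact_force: [-5.8, -6.6, -0.4]
opening: 0.0138
finger_force: 30.0
t 6.0833 pos [ 0.5088 -0.3941  0.0666] yaw 0.1432 q6 0.601 F [-5.8 -6.6 -0.4] T [-1.16  1.2  -0.06] op 0.0138
t: 6.92
eef_pos: [0.5101, -0.3962, 0.0666]
tool_rot: [2.746, 1.511, -0.005]
contact_force: [-4.0, -9.5, -4.3]
opening: 0.0137
finger_force: 30.0
t 6.9167 pos [ 0.5101 -0.3962  0.0666] yaw 1.0059 q6 -0.262 F [-4.  -9.5 -4.3] T [-1.65  0.76 -0.02] op 0.0137
```

Fitting the grip positions gives a knob axis at (0.5118, -0.3937), with the grip 3 mm off it along the bar. That is harmless. I'll finish the anticlockwise turn, then release and lift to look.

```bash
python3 -m jog '[[[-0.05,0.06,0],[0,0,-0.8],1],[[0,0,0],[0,0,-0.8],1],[[0,0,0],[0,0,-0.8],1],[[0,0,0],[0,0,-0.8],1],[[0,0,0],[0,0,-0.8],1],[[0,0,0],[0,0,-0.8],1],[[0,0,0],[0,0,0],1],[[0,0,0],[0,0,0],0.6],[[0,0,0],[0,0,0],0.6],[[0,0,0],[0,0,0],0.6]]'
python3 -c "
from h import *
st()"
python3 -m jog '[[[0,0,0],[0,0,0],0.5],[[0,0,0],[0,0,0],0.5],[[0,0,0],[0,0,0],0.5],[[0,0,0],[0,0,0],0.5],[[0,0,-0.6],[0,0,0],0.5],[[0,0,-0.8],[0,0,0],0.5],[[0,0,-0.9],[0,0,0],0.5],[[0,0,-0.9],[0,0,0],0.5],[[0,0,-0.8],[0,0,0],0.5],[[0,0,0],[0,0,0],0.5]]'
python3 -c "
from h import *
st();im=grab('top','top4')
cv2.imwrite('pics/c4.png',cv2.resize(im['color'][170:270,310:440,::-1],None,fx=6,fy=6,interpolation=cv2.INTER_CUBIC))"
```

```text
t: 7.8
eef_pos: [0.5117, -0.3938, 0.0665]
tool_rot: [-2.214, -2.228, -0.001]
contact_force: [-0.3, 0.0, 0.3]
opening: 0.0263
finger_force: 0.0
t 7.8 pos [ 0.5117 -0.3938  0.0665] yaw 1.5772 q6 -0.836 F [-0.3  0.   0.3] T [-0.06 -0.13  0.04] op 0.0263
t: 8.63
eef_pos: [0.5147, -0.3975, 0.2348]
tool_rot: [2.203, 2.219, -0.001]
contact_force: [1.0, -0.7, 0.8]
opening: 0.0434
finger_force: 0.0
t 8.6333 pos [ 0.5147 -0.3975  0.2348] yaw 1.5779 q6 -0.837 F [ 1.  -0.7  0.8] T [-0.   -0.14 -0.02] op 0.0434
```

View pics/c4.png

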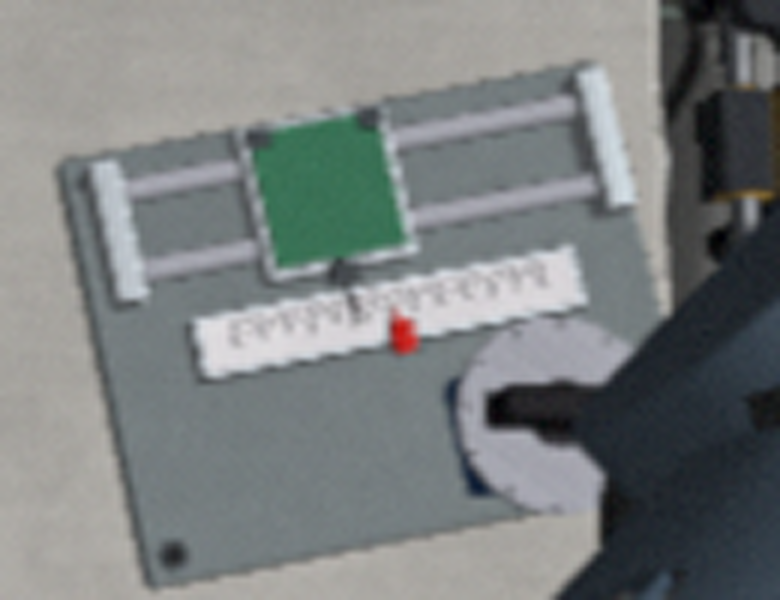

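Now the pointer tip is at crop (355,320), left of the mark (398,312). I'll measure the travel precisely with image registration.

```bash
cat >> h.py <<'E'
YD=np.array([-np.sin(.205),np.cos(.205),0])
def gc(im):
    c=cv2.cvtColor(im['color'],cv2.COLOR_RGB2HSV).astype(float)
    w=((c[...,0]>45)&(c[...,0]<90)&(c[...,1]>80))*c[...,1]; w[:, :330]=0; w[:180]=0; w[225:]=0; w[:,420:]=0
    v,u=np.mgrid[:420,:560]; return px(im,(u*w).sum()/w.sum(),(v*w).sum()/w.sum(),.040)
def cy(im,u,v,z=.0335): return px(im,310+(u+.5)/6-.5,170+(v+.5)/6-.5,z)@YD
E
python3 - <<'E'
from h import *
a=load('top0');b=load('top4')
print('green disp',(gc(b)-gc(a)).round(4),(gc(b)-gc(a))@YD)
print('tip a', cy(a,433,305),'tip b',cy(b,355,320),'mark',cy(a,398,312),cy(a,403,335),cy(b,398,312))
for k,im in(('a',a),('b',b)):
    c=im['color'].astype(float); m=np.clip(c[...,0]-1.5*np.maximum(c[...,1],c[...,2]),0,None); m[:215]=0;m[235:]=0;m[:,:365]=0;m[:,:]*= (np.arange(560)<385)
    v,u=np.mgrid[:420,:560]; p=px(im,(u*m).sum()/m.sum(),(v*m).sum()/m.sum(),.0335); print(k,'redmark',p,p@YD)
for im,n in((a,'a'),(b,'b')):
    c=cv2.resize(im['color'][205:235,360:400,::-1],None,fx=10,fy=10,interpolation=cv2.INTER_CUBIC); cv2.imwrite(f'pics/z{n}.png',c)
cv2.imwrite('pics/z.png',np.hstack([cv2.imread('pics/za.png'),cv2.imread('pics/zb.png')]))
E
```

```text
green disp [-0.0059  0.0288 -0.    ] 0.02940097450167497
tip a -0.4594210755955514 tip b -0.42893364581327226 mark -0.4457068203362085 -0.4455715064154381 -0.4457068203362085
a redmark [ 0.54404186 -0.34187279  0.0335    ] -0.4454633679524833
b redmark [ 0.54403172 -0.34185853  0.0335    ] -0.44544734479257786
```

View pics/z.png

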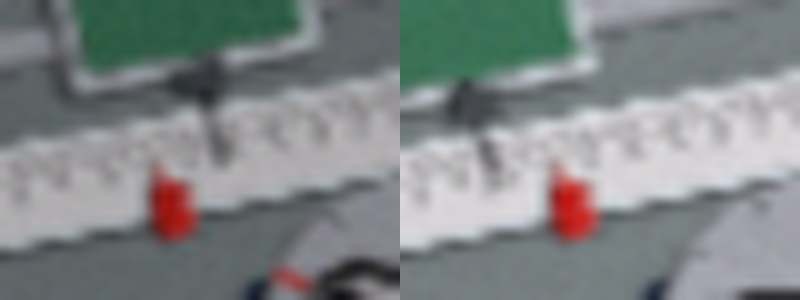

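Registration gives 29.4 mm of travel, which puts the pointer about 15.5 mm left of the mark. In the zoom the mark spike is at (157,165) and the tips are at (222,160) before and (490,180) after. Next I'll regrasp and turn clockwise most of the way: 0.6 rad of slack plus about 1.15 rad.

```bash
python3 -m jog '[[[0,0,0.8],[0,0,0],0.5],[[0,0,0.8],[0,0,0],0.5],[[0,0,0.8],[0,0,0],0.5],[[0,0,0.8],[0,0,0],0.5],[[0,0,0.6],[0,0,0],0.5],[[0,0,0.4],[0,0,0],0.5],[[0,0,0],[0,0,0],0.5],[[0,0,0],[0,0,0],0.5],[[0,0,0],[0,0,0],1],[[0,0,0],[0,0,0],1]]'
python3 -c "
from h import *
to(.5118,-.3937)"
python3 -m jog '[[[0,0,0],[0,0,0],1],[[0,0,0],[0,0,0],1],[[0,0,0],[0,0,0],1],[[0,0,0],[0,0,0],1],[[0,0,0],[0,0,0],1],[[0,0,0],[0,0,0],1],[[0,0,0],[0,0,0],1],[[0,0,0],[0,0,0],1],[[0,0,0],[0,0,0],1],[[0,0,0],[0,0,0],1]]'
python3 -c "
from h import *
to(.5118,-.3937)"
```

```text
t: 9.52
eef_pos: [0.5114, -0.3938, 0.0584]
tool_rot: [-2.213, -2.229, -0.001]
contact_force: [0.8, 0.9, 6.2]
opening: 0.0365
finger_force: 2.9
t 9.5167 pos [ 0.5114 -0.3938  0.0584] yaw 1.5776 q6 -0.837 F [0.8 0.9 6.2] T [ 0.07 -0.09 -0.01] op 0.0365
units [0.002 0.01  0.   ] None
t: 10.35
eef_pos: [0.5116, -0.3942, 0.0584]
tool_rot: [2.214, 2.229, 0.001]
contact_force: [-0.7, 0.2, 5.3]
opening: 0.0226
finger_force: 30.5
t 10.35 pos [ 0.5116 -0.3942  0.0584] yaw 1.5776 q6 -0.837 F [-0.7  0.2  5.3] T [ 0.05 -0.21  0.03] op 0.0226
units [0.012 0.005 0.   ] None
```

The tips went 8 mm too low, touching the disc lightly and gripping the hub. I'll open, raise 8 mm and regrasp the bar.

```bash
python3 -m jog '[[[0,0,0],[0,0,0],0.5],[[0,0,0],[0,0,0],0.5],[[0,0,0],[0,0,0],0.5],[[0,0,-0.2],[0,0,0],0.5],[[0,0,0],[0,0,0],0.5],[[0,0,0],[0,0,0],0.8],[[0,0,0],[0,0,0],1],[[0,0,0],[0,0,0],1],[[0,0,0],[0,0,0],1],[[0,0,0],[0,0,0],1]]'
python3 -c "
from h import *
to(.5118,-.3937)"
python3 -m jog '[[[0,0,0],[0,0,0],1],[[0,0,0],[0,0,0],1],[[0,0,0],[0,0,0],1],[[0,0,0],[0,0,0],1],[[0,0,0],[0,0,0],1],[[0,0,0],[0,0,0],1],[[0,0,0],[0,0,0],1],[[0,0,0],[0,0,0],1],[[0,0,0],[0,0,0],1],[[0,0,0],[0,0,0],1]]'
python3 -c "
from h import *
to(.5118,-.3937)"
```

```text
t: 11.18
eef_pos: [0.5116, -0.3944, 0.0665]
tool_rot: [2.214, 2.229, 0.0]
contact_force: [0.8, -0.4, 0.6]
opening: 0.0179
finger_force: 0.0
t 11.1833 pos [ 0.5116 -0.3944  0.0665] yaw 1.5777 q6 -0.837 F [ 0.8 -0.4  0.6] T [-0.02 -0.06  0.  ] op 0.0179
units [0.018 0.006 0.   ] None
t: 12.02
eef_pos: [0.5116, -0.3944, 0.0665]
tool_rot: [2.214, 2.229, 0.0]
contact_force: [1.1, -0.1, -0.7]
opening: 0.0137
finger_force: 30.0
t 12.0167 pos [ 0.5116 -0.3944  0.0665] yaw 1.5777 q6 -0.837 F [ 1.1 -0.1 -0.7] T [-0.07 -0.37 -0.04] op 0.0137
units [0.017 0.006 0.   ] None
```

```bash
python3 -m jog '[[[0,0,0],[0,0,0.8],1],[[0,0,0],[0,0,0.8],1],[[0,0,0],[0,0,0.8],1],[[0,0,0],[0,0,0.8],1],[[0,0,0],[0,0,0.8],1],[[0,0,0],[0,0,0.8],1],[[0,0,0],[0,0,0.8],1],[[0,0,0],[0,0,0.8],1],[[0,0,0],[0,0,0.8],1],[[0,0,0],[0,0,0.8],1]]'
python3 -m jog '[[[0,0,0],[0,0,0.8],1],[[0,0,0],[0,0,0.8],1],[[0,0,0],[0,0,0.8],1],[[0,0,0],[0,0,0.8],1],[[0,0,0],[0,0,0.8],1],[[0,0,0],[0,0,0.8],1],[[0,0,0],[0,0,0.8],1],[[0,0,0],[0,0,0.8],1],[[0,0,0],[0,0,0],1],[[0,0,0],[0,0,0],1]]'
python3 -c "
from h import *
st()"
python3 -m jog '[[[0,0,0],[0,0,0],0.5],[[0,0,0],[0,0,0],0.5],[[0,0,0],[0,0,0],0.5],[[0,0,0],[0,0,0],0.5],[[0,0,-0.7],[0,0,0],0.5],[[0,0,-0.9],[0,0,0],0.5],[[0,0,-0.9],[0,0,0],0.5],[[0,0,-0.8],[0,0,0],0.5],[[0,0,-0.7],[0,0,0],0.5],[[0,0,0],[0,0,0],0.5]]'
cat > look.py <<'E'
from h import *
import sys
n=sys.argv[1]; st()
ims=[vision.get_image('top') for _ in range(4)]
im=dict(ims[-1]); im['color']=np.mean([i['color'] for i in ims],0).round().astype(np.uint8); np.save(f'pics/{n}.npy',im,allow_pickle=True)
g=gc(im)@YD; b=gc(load('top4'))@YD; print('green disp from top4 mm',1e3*(g-b))
# rectified plane z=.0335 rig axes, 0.1 mm/px: right = -rigy, down = -rigx
c=np.array([.5500,-.3410,.0335]); XD=np.array([np.cos(.205),np.sin(.205),0])
P=rot(im).T; pts=[]; W,H=780,580
for (i,j) in((0,0),(W,0),(W,H),(0,H)):
    w=c-YD*(i-W/2)*1e-4-XD*(j-H/2)*1e-4; q=P@(w-im['position']); pts.append([im['fx']*q[0]/q[2]+im['cx'],im['fy']*q[1]/q[2]+im['cy']])
M=cv2.getPerspectiveTransform(np.float32(pts),np.float32([(0,0),(W,0),(W,H),(0,H)]))
cv2.imwrite(f'pics/{n}.png',cv2.warpPerspective(im['color'][:,:,::-1],M,(W,H),flags=cv2.INTER_CUBIC))
E
python3 look.py L5
```

```text
t: 12.85
eef_pos: [0.5112, -0.3942, 0.0665]
tool_rot: [-2.994, -0.949, 0.001]
contact_force: [0.5, 0.6, 0.2]
opening: 0.0138
finger_force: 30.0
t: 13.68
eef_pos: [0.511, -0.3938, 0.0665]
tool_rot: [-3.132, 0.232, 0.001]
contact_force: [-0.3, 1.3, 2.0]
opening: 0.0137
finger_force: 30.0
t 13.6833 pos [ 0.511  -0.3938  0.0665] yaw -0.1478 q6 0.889 F [-0.3  1.3  2. ] T [ 0.3  -0.07 -0.01] op 0.0137
t: 14.52
eef_pos: [0.5142, -0.3974, 0.2339]
tool_rot: [3.123, -0.234, 0.016]
contact_force: [0.4, -0.1, 0.6]
opening: 0.0437
finger_force: 0.0
t 14.5167 pos [ 0.5142 -0.3974  0.2339] yaw -0.1496 q6 0.891 F [ 0.4 -0.1  0.6] T [-0.02 -0.03 -0.02] op 0.0437
green disp from top4 mm -11.487395838515601
```

View pics/L5.png

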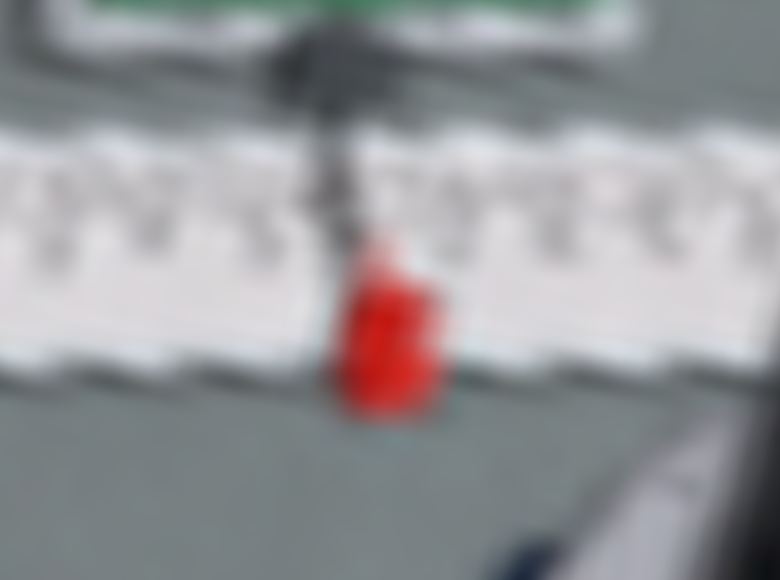

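Rectified view (0.1 mm/px): the blade's lower end is at x≈347 and the mark spike at x≈378, so about 3.3 mm remain. I'll make another clockwise turn of 0.2 rad, then look again.

```bash
python3 -m jog '[[[0,0,0.8],[0,0,0],0.6],[[0,0,0.9],[0,0,0],0.6],[[0,0,0.9],[0,0,0],0.6],[[0,0,0.8],[0,0,0],0.6],[[0,0,0.4],[0,0,0],0.6],[[0,0,0.2],[0,0,0],0.6],[[0,0,0],[0,0,0],0.7],[[0,0,0],[0,0,0],1],[[0,0,0],[0,0,0],1],[[0,0,0],[0,0,0],1]]'
python3 -m jog '[[[0,0,0],[0,0,0],1],[[0,0,0],[0,0,0],1],[[0,0,0],[0,0,0],1],[[0,0,0],[0,0,0.4],1],[[0,0,0],[0,0,0.4],1],[[0,0,0],[0,0,0.4],1],[[0,0,0],[0,0,0.4],1],[[0,0,0],[0,0,0.1],1],[[0,0,0],[0,0,0],1],[[0,0,0],[0,0,0],1]]'
python3 -c "
from h import *
st()"
python3 -m jog '[[[0,0,0],[0,0,0],0.5],[[0,0,0],[0,0,0],0.5],[[0,0,0],[0,0,0],0.5],[[0,0,0],[0,0,0],0.5],[[0,0,-0.7],[0,0,0],0.5],[[0,0,-0.9],[0,0,0],0.5],[[0,0,-0.9],[0,0,0],0.5],[[0,0,-0.8],[0,0,0],0.5],[[0,0,-0.7],[0,0,0],0.5],[[0,0,0],[0,0,0],0.5]]'
python3 look.py L6
```

```text
t: 15.55
eef_pos: [0.5123, -0.3951, 0.0682]
tool_rot: [3.131, -0.236, 0.004]
contact_force: [2.0, 6.4, 0.5]
opening: 0.0157
finger_force: 4.2
t: 16.38
eef_pos: [0.5124, -0.3943, 0.0681]
tool_rot: [3.092, -0.553, 0.003]
contact_force: [2.6, 3.7, 6.3]
opening: 0.0141
finger_force: 30.0
t 16.3833 pos [ 0.5124 -0.3943  0.0681] yaw -0.3542 q6 1.095 F [2.6 3.7 6.3] T [ 0.71 -0.25 -0.01] op 0.0141
t: 17.22
eef_pos: [0.5141, -0.3976, 0.2336]
tool_rot: [3.084, -0.552, 0.017]
contact_force: [1.1, -0.9, 1.1]
opening: 0.0435
finger_force: 0.0
t 17.2167 pos [ 0.5141 -0.3976  0.2336] yaw -0.3542 q6 1.095 F [ 1.1 -0.9  1.1] T [0.02 0.06 0.02] op 0.0435
green disp from top4 mm -13.35381620160775
```

View pics/L6.png

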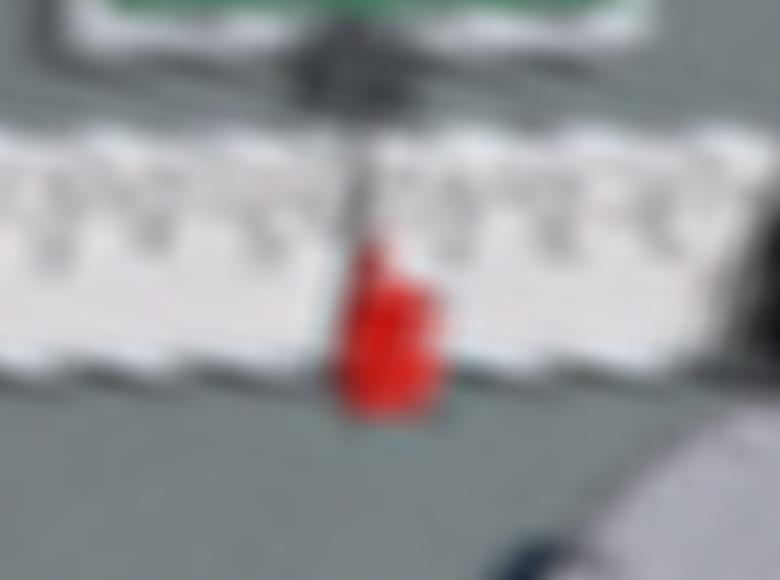

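Only one picture view is left, so I'll use subpixel numbers. The blade is near x≈358 and the spike near x≈375, roughly 1.7 mm to go.

```bash
cat > num.py <<'E'
from h import *
import sys
XD=np.array([np.cos(.205),np.sin(.205),0]); W,H=780,580; c=np.array([.5500,-.3410,.0335])
def rect(im,z=.0335,cc=c):
    pts=[]
    for (i,j) in((0,0),(W,0),(W,H),(0,H)):
        w=cc-YD*(i-W/2)*1e-4-XD*(j-H/2)*1e-4; w[2]=z; q=rot(im).T@(w-im['position']); pts.append([im['fx']*q[0]/q[2]+im['cx'],im['fy']*q[1]/q[2]+im['cy']])
    return cv2.warpPerspective(im['color'].astype(np.float32),cv2.getPerspectiveTransform(np.float32(pts),np.float32([(0,0),(W,0),(W,H),(0,H)])),(W,H),flags=cv2.INTER_LINEAR)
def cen(w): return (w*np.arange(len(w))).sum()/max(w.sum(),1e-9)
R_={n:rect(load(n)) for n in sys.argv[1:]}
clean=R_['top0']
for n,r in R_.items():
    red=np.clip(r[...,0]-r[...,1:].max(2)-25,0,None)
    rc=[round(cen(red[j]),1) for j in range(235,400,15)]
    # blade: darkness relative to a clean picture (top4 has the blade far left)
    d=np.clip(R_['top4' if n!='top4' else 'top0'].min(2)-r.max(2)-12,0,None) if 0 else np.clip(R_['top4' if n!='top4' else 'top0'][...,0]-r[...,0]-15,0,None)
    bc=[(round(cen(d[j]),1),int(d[j].sum()/100)) for j in range(130,260,10)]
    print(n,'green',1e3*(gc(load(n))@YD),'x_rect green',(W/2-(gc(load(n))-c)@YD*1e4).round(1)); print(' red',rc); print(' blade',bc)
E
python3 num.py top0 top4 L5 L6
```

```text
top0 green -457.16218364051485 x_rect green 503.4
 red [np.float64(0.0), np.float64(374.7), np.float64(378.3), np.float64(385.5), np.float64(390.6), np.float64(390.3), np.float64(389.8), np.float64(386.9), np.float64(388.4), np.float64(390.6), np.float64(389.6)]
 blade [(np.float64(433.5), 115), (np.float64(425.4), 146), (np.float64(421.4), 168), (np.float64(420.4), 169), (np.float64(420.6), 163), (np.float64(421.6), 159), (np.float64(422.3), 160), (np.float64(420.3), 166), (np.float64(421.8), 173), (np.float64(426.2), 178), (np.float64(428.1), 177), (np.float64(426.1), 177), (np.float64(419.5), 175)]
top4 green -427.7612091388399 x_rect green 209.4
 red [np.float64(0.0), np.float64(378.9), np.float64(379.0), np.float64(385.7), np.float64(390.6), np.float64(390.1), np.float64(389.6), np.float64(387.2), np.float64(388.6), np.float64(390.5), np.float64(389.3)]
 blade [(np.float64(0.0), 0), (np.float64(0.0), 0), (np.float64(226.2), 0), (np.float64(225.1), 2), (np.float64(225.4), 4), (np.float64(224.2), 4), (np.float64(224.0), 4), (np.float64(226.5), 2), (np.float64(230.8), 2), (np.float
[... 570 characters left out ...]
.3), 24), (np.float64(337.9), 21), (np.float64(339.7), 19), (np.float64(339.3), 17), (np.float64(338.0), 13)]
L6 green -441.1150253404477 x_rect green 342.9
 red [np.float64(0.0), np.float64(375.0), np.float64(375.1), np.float64(383.7), np.float64(389.9), np.float64(389.8), np.float64(389.4), np.float64(387.0), np.float64(388.5), np.float64(390.5), np.float64(389.3)]
 blade [(np.float64(357.5), 9), (np.float64(366.6), 9), (np.float64(392.6), 11), (np.float64(416.1), 13), (np.float64(449.0), 14), (np.float64(510.4), 14), (np.float64(562.8), 18), (np.float64(574.1), 24), (np.float64(576.4), 28), (np.float64(614.6), 29), (np.float64(661.5), 32), (np.float64(699.1), 36), (np.float64(715.9), 44)]
```

```bash
cat > num2.py <<'E'
import sys; names=sys.argv[1:]; sys.argv=['x','top0']
from num import *
ref=rect(load('top4')); ref0=rect(load('top0'))
for n in names:
    r=rect(load(n)); d=np.clip((ref-r)[...,1:].mean(2)-12,0,None); 
    g=gc(load(n)); x0=int(W/2-(g-c)@YD*1e4)
    if n=='top4': d=np.clip((ref0-r)[...,1:].mean(2)-12,0,None)
    m=np.zeros(W); m[max(0,x0-35):x0+65]=1
    print(n,'green x',x0,'blade',[(j,round(float(cen(d[j]*m)),1),int((d[j]*m).sum()/100)) for j in range(140,270,10)])
E
python3 num2.py top0 top4 L5 L6 | tail -4
python3 - <<'E'
import sys; sys.argv=['x','top0']
from num import *
r=load('top4')['color']; 
print(r[218:232,372:384,0].astype(int)-r[218:232,372:384,1:].max(2))
q=rot(load('top4')).T
for i,j in((378,255),(347,240),(358,220)):
    im=load('top4'); w=c-YD*(i-W/2)*1e-4-XD*(j-H/2)*1e-4; k=q@(w-im['position']); print(i,j,(im['fx']*k[:2]/k[2]+[im['cx'],im['cy']]).round(2))
print(load('L6')['color'][212:228,372:382].mean(2).astype(int)); print(load('top4')['color'][212:228,372:382].mean(2).astype(int))
E
```

```text
Traceback (most recent call last):
  File "num2.py", line 2, in <module>
    from num import *
  File "num.py", line 16, in <module>
    d=np.clip(R_['top4' if n!='top4' else 'top0'].min(2)-r.max(2)-12,0,None) if 0 else np.clip(R_['top4' if n!='top4' else 'top0'][...,0]-r[...,0]-15,0,None)
                                                                                               ~~^^^^^^^^^^^^^^^^^^^^^^^^^^^^^^^^^
KeyError: 'top4'
Traceback (most recent call last):
  File "num.py", line 16, in <module>
    d=np.clip(R_['top4' if n!='top4' else 'top0'].min(2)-r.max(2)-12,0,None) if 0 else np.clip(R_['top4' if n!='top4' else 'top0'][...,0]-r[...,0]-15,0,None)
                                                                                               ~~^^^^^^^^^^^^^^^^^^^^^^^^^^^^^^^^^
KeyError: 'top4'
```

```bash
sed -i 's/^R_=.*/if __name__!="__main__": sys.argv=["x"]\n&/; s/^clean=.*//' num.py; sed -i "s/sys.argv=\['x','top0'\]//" num2.py
python3 num2.py top0 top4 L5 L6
python3 - <<'E'
from num import *
r=load('top4')['color'].astype(int)
print(r[220:230,373:383,0]-r[220:230,373:383,1:].max(2))
q=rot(load('top4')).T
for i,j in((378,255),(347,240),(358,220)):
    im=load('top4'); w=c-YD*(i-W/2)*1e-4-XD*(j-H/2)*1e-4; k=q@(w-im['position']); print(i,j,(im['fx']*k[:2]/k[2]+[im['cx'],im['cy']]).round(2))
print((load('L6')['color'].astype(int)-r)[212:226,371:381].mean(2).astype(int)); print((load('L5')['color'].astype(int)-r)[212:226,371:381].mean(2).astype(int))
E
```

```text
top0 green x 503 blade [(140, 515.4, 43), (150, 516.2, 46), (160, 517.3, 43), (170, 518.0, 39), (180, 518.4, 38), (190, 520.0, 39), (200, 519.8, 44), (210, 518.9, 50), (220, 518.2, 55), (230, 517.9, 54), (240, 517.7, 52), (250, 517.7, 49), (260, 518.1, 44)]
top4 green x 209 blade [(140, 0.0, 0), (150, 225.7, 0), (160, 225.2, 3), (170, 225.8, 5), (180, 224.6, 5), (190, 224.4, 5), (200, 226.6, 3), (210, 230.3, 3), (220, 230.5, 2), (230, 229.5, 1), (240, 228.6, 0), (250, 227.4, 0), (260, 226.2, 0)]
L5 green x 324 blade [(140, 335.8, 13), (150, 335.7, 17), (160, 335.6, 21), (170, 335.6, 23), (180, 334.5, 23), (190, 333.2, 24), (200, 333.4, 26), (210, 335.2, 26), (220, 338.1, 23), (230, 339.8, 21), (240, 339.5, 20), (250, 338.3, 16), (260, 337.7, 12)]
L6 green x 342 blade [(140, 358.8, 12), (150, 358.3, 12), (160, 357.9, 13), (170, 359.0, 12), (180, 361.3, 10), (190, 363.0, 11), (200, 358.6, 13), (210, 353.4, 15), (220, 352.2, 13), (230, 351.6, 10), (240, 352.5, 7), (250, 358.0, 8), (260, 361.2, 10)]
[[ -1  -1   3   3  -1  -1  -2  -1  -2   0]
 [ -2  -1  24  21  -1  -2  -2  -2   0  -1]
 [ 
[... 1059 characters left out ...]
 2    1    1    3    0    2    1    4    3]
 [   1    5    3    4    1    5   -1    1    4    1]]
[[-55 -88 -78 -41  -2   2   3  -2  -5 -10]
 [-81 -80 -66 -36 -11   0   2  -7 -11  -5]
 [-29 -27 -31 -25  -8   1   3   2   1  -1]
 [-44 -47 -40 -30  -9   1   0   0   3   2]
 [-35 -55 -32   0   2   1   4   3   2   3]
 [ -1 -43 -44  -2   5   1   1   2   3   1]
 [  2 -49 -74 -20   3   2   2   4   1   4]
 [ -1 -40 -83 -25   4   4   3   2   2   2]
 [  2 -36 -84 -51   0   2   1   6   3   2]
 [  3   0 -56 -74   0   5   2   1   2   1]
 [  4   1 -35 -56  -4   6   3   2   0   2]
 [  4   4 -14 -21  -3   1   2   2   5   2]
 [  2   2   0   0   6   0   3   2   5   2]
 [  1   5   2   5   2   5   0   1   4   2]]
```

The raw-pixel fit at row 221.5 puts the blade at column 374.43 and the spike at 375.5, so about 2.4 mm remain. I'll do 0.15 rad more, then measure.

```bash
python3 -m jog '[[[0,0,0.8],[0,0,0],0.6],[[0,0,0.9],[0,0,0],0.6],[[0,0,0.9],[0,0,0],0.6],[[0,0,0.8],[0,0,0],0.6],[[0,0,0.4],[0,0,0],0.6],[[0,0,0.2],[0,0,0],0.6],[[0,0,0],[0,0,0],0.6],[[0,0,0],[0,0,0],1],[[0,0,0],[0,0,0],1],[[0,0,0],[0,0,0],1]]'
python3 -m jog '[[[0,0,0],[0,0,0],1],[[0,0,0],[0,0,0],1],[[0,0,0],[0,0,0],1],[[0,0,0],[0,0,0],1],[[0,0,0],[0,0,0.4],1],[[0,0,0],[0,0,0.4],1],[[0,0,0],[0,0,0.4],1],[[0,0,0],[0,0,0.05],1],[[0,0,0],[0,0,0],1],[[0,0,0],[0,0,0],1]]'
python3 -c "
from h import *
st()"
python3 -m jog '[[[0,0,0],[0,0,0],0.5],[[0,0,0],[0,0,0],0.5],[[0,0,0],[0,0,0],0.5],[[0,0,0],[0,0,0],0.5],[[0,0,-0.7],[0,0,0],0.5],[[0,0,-0.9],[0,0,0],0.5],[[0,0,-0.9],[0,0,0],0.5],[[0,0,-0.8],[0,0,0],0.5],[[0,0,-0.7],[0,0,0],0.5],[[0,0,0],[0,0,0],0.5]]'
python3 look.py L7
cat > fit.py <<'E'
from h import *
import sys
ref=load('top4')['color'].astype(float)
for n in ['top0','top4','L5']:
    r=load(n)['color'].astype(float); red=r[...,0]-r[...,1:].max(2); 
    print(n,'spike rows 220-222',[round((red[v,374:377].clip(0)*[374,375,376]).sum()/red[v,374:377].clip(0).sum(),2) for v in(221,222)])
for n in sys.argv[1:]:
    d=(ref-load(n)['color'])[...,2]; vs=np.arange(216,223)
    g=gc(load(n)); k=rot(load(n)).T@(g+np.array([-.045*np.cos(.205),-.045*np.sin(.205),0])-load(n)['position']); u0=int(round(load(n)['fx']*k[0]/k[2]+load(n)['cx']))
    us=np.arange(u0-3,u0+5); D=(d[216:223][:,us]-8).clip(0); cs=(D*us).sum(1)/D.sum(1); w=D.sum(1)
    p=np.polyfit(vs,cs,1,w=np.sqrt(w)); print(n,cs.round(2),w.astype(int),'at221.5 %.2f slope %.2f'%(np.polyval(p,221.5),p[0]),'with slope .2: %.2f'%((w*(cs-.2*(vs-221.5))).sum()/w.sum()))
E
python3 fit.py L5 L6 L7
```

```text
t: 18.25
eef_pos: [0.5123, -0.3953, 0.0682]
tool_rot: [3.091, -0.553, 0.004]
contact_force: [0.3, -0.4, 0.7]
opening: 0.0221
finger_force: 0.0
t: 19.08
eef_pos: [0.5124, -0.3944, 0.0681]
tool_rot: [3.042, -0.784, 0.003]
contact_force: [1.4, 3.0, 6.0]
opening: 0.0138
finger_force: 30.0
t 19.0833 pos [ 0.5124 -0.3944  0.0681] yaw -0.5042 q6 1.245 F [1.4 3.  6. ] T [ 0.54 -0.18 -0.02] op 0.0138
t: 19.92
eef_pos: [0.5141, -0.3975, 0.2336]
tool_rot: [3.035, -0.782, 0.017]
contact_force: [0.3, -0.3, 0.5]
opening: 0.0435
finger_force: 0.0
t 19.9167 pos [ 0.5141 -0.3975  0.2336] yaw -0.5042 q6 1.245 F [ 0.3 -0.3  0.5] T [ 0.06 -0.04  0.01] op 0.0435
green disp from top4 mm -14.687237430719758
top0 spike rows 220-222 [np.float64(375.47), np.float64(375.5)]
top4 spike rows 220-222 [np.float64(375.47), np.float64(375.53)]
L5 spike rows 220-222 [np.float64(375.42), np.float64(375.49)]
L5 [371.8  372.51 372.76 372.87 373.09 373.58 373.63] [109  74 121 125 148 116  76] at221.5 373.62 slope 0.29 with slope .2: 373.39
L6 [372.51 373.51 373.66 374.29 373.89 374.09 374.76] [111  75  76  62  84  56  66] at221.5 374.57 slope 0.31 with slope .2: 374.25
L7 [373.58 374.08 374.39 374.51 374.91 374.96 374.92] [107 126 132  99  88  45  26] at221.5 375.17 slope 0.26 with slope .2: 374.99
```

About 0.9 mm remain (blade 375.09, spike 375.5). For the final nudge I'll use 0.072 rad, leaving a small margin against overrun.

```bash
python3 -m jog '[[[0,0,0.8],[0,0,0],0.6],[[0,0,0.9],[0,0,0],0.6],[[0,0,0.9],[0,0,0],0.6],[[0,0,0.8],[0,0,0],0.6],[[0,0,0.4],[0,0,0],0.6],[[0,0,0.2],[0,0,0],0.6],[[0,0,0],[0,0,0],0.6],[[0,0,0],[0,0,0],1],[[0,0,0],[0,0,0],1],[[0,0,0],[0,0,0],1]]'
python3 -m jog '[[[0,0,0],[0,0,0],1],[[0,0,0],[0,0,0],1],[[0,0,0],[0,0,0],1],[[0,0,0],[0,0,0],1],[[0,0,0],[0,0,0.2],1],[[0,0,0],[0,0,0.2],1],[[0,0,0],[0,0,0.2],1],[[0,0,0],[0,0,0],1],[[0,0,0],[0,0,0],1],[[0,0,0],[0,0,0],1]]'
python3 -c "
from h import *
st()"
python3 -m jog '[[[0,0,0],[0,0,0],0.5],[[0,0,0],[0,0,0],0.5],[[0,0,0],[0,0,0],0.5],[[0,0,0],[0,0,0],0.5],[[0,0,-0.7],[0,0,0],0.5],[[0,0,-0.9],[0,0,0],0.5],[[0,0,-0.9],[0,0,0],0.5],[[0,0,-0.8],[0,0,0],0.5],[[0,0,-0.7],[0,0,0],0.5],[[0,0,0],[0,0,0],0.5]]'
python3 look.py L8; python3 fit.py L7 L8
python3 - <<'E'
from h import *
M=R.from_rotvec(monitor.observe()['tool_rot']).as_matrix(); print('retreat -x,-y tool units for world (-.2,-.15,0)',(M.T@[-.2,-.15,0]/.04).round(2))
E
```

```text
t: 20.95
eef_pos: [0.5123, -0.3952, 0.0682]
tool_rot: [3.041, -0.783, 0.004]
contact_force: [0.2, -0.3, -0.1]
opening: 0.0221
finger_force: 0.0
t: 21.78
eef_pos: [0.5124, -0.3945, 0.0681]
tool_rot: [3.012, -0.893, 0.004]
contact_force: [1.5, 2.4, 6.7]
opening: 0.0138
finger_force: 30.0
t 21.7833 pos [ 0.5124 -0.3945  0.0681] yaw -0.5763 q6 1.317 F [1.5 2.4 6.7] T [ 0.48 -0.18 -0.05] op 0.0138
t: 22.62
eef_pos: [0.5141, -0.3974, 0.2336]
tool_rot: [3.005, -0.891, 0.018]
contact_force: [0.8, -0.7, 1.1]
opening: 0.0435
finger_force: 0.0
t 22.6167 pos [ 0.5141 -0.3974  0.2336] yaw -0.5762 q6 1.317 F [ 0.8 -0.7  1.1] T [ 0.06 -0.04  0.  ] op 0.0435
green disp from top4 mm -15.558641082337232
top0 spike rows 220-222 [np.float64(375.47), np.float64(375.5)]
top4 spike rows 220-222 [np.float64(375.47), np.float64(375.53)]
L5 spike rows 220-222 [np.float64(375.42), np.float64(375.49)]
L7 [373.58 374.08 374.39 374.51 374.91 374.96 374.92] [107 126 132  99  88  45  26] at221.5 375.17 slope 0.26 with slope .2: 374.99
L8 [373.78 374.36 374.68 375.01 375.18 375.28    nan] [ 80 115 115 142 123  50   0] at221.5 375.66 slope 0.30 with slope .2: nan
retreat -x,-y tool units for world (-.2,-.15,0) [-2.15  5.87  0.  ]fit.py:10: RuntimeWarning: invalid value encountered in divide
  us=np.arange(u0-3,u0+5); D=(d[216:223][:,us]-8).clip(0); cs=(D*us).sum(1)/D.sum(1); w=D.sum(1)
```

Blade at ≈375.4 and spike at 375.5: aligned. I'll retreat and do one final check of the knob and dial.

```bash
python3 -m jog '[[[-0.2,0.6,0],[0,0,0],0.3],[[-0.2,0.6,0],[0,0,0],0.3],[[-0.2,0.6,0],[0,0,0],0.3],[[-0.2,0.6,0],[0,0,0],0.3],[[-0.2,0.6,0],[0,0,0],0.3],[[-0.2,0.6,0],[0,0,0],0.3],[[-0.2,0.6,0],[0,0,0],0.3],[[-0.2,0.6,0],[0,0,0],0.3],[[-0.2,0.5,0],[0,0,0],0.3],[[0,0,0],[0,0,0],0.3]]'
python3 look.py L9; python3 fit.py L8 L9 2>/dev/null | tail -2
python3 -c "
from h import *
im=load('L9');cv2.imwrite('pics/c9.png',cv2.resize(im['color'][175:275,315:435,::-1],None,fx=6,fy=6,interpolation=cv2.INTER_CUBIC))"
```

```text
t: 23.65
eef_pos: [0.3315, -0.5346, 0.224]
tool_rot: [-3.009, 0.899, 0.006]
contact_force: [0.1, 0.3, -0.0]
opening: 0.0611
finger_force: 0.0
t 23.65 pos [ 0.3315 -0.5346  0.224 ] yaw -0.5804 q6 0.96 F [ 0.1  0.3 -0. ] T [ 0.01  0.   -0.01] op 0.0611
green disp from top4 mm -15.424305398903936
L8 [373.78 374.36 374.68 375.01 375.18 375.28    nan] [ 80 115 115 142 123  50   0] at221.5 375.66 slope 0.30 with slope .2: nan
L9 [375.2  375.18 375.15 375.29 375.33 375.44 375.52] [272 347 329 352 336 274 212] at221.5 375.45 slope 0.06 with slope .2: 375.82
```

View pics/c9.png

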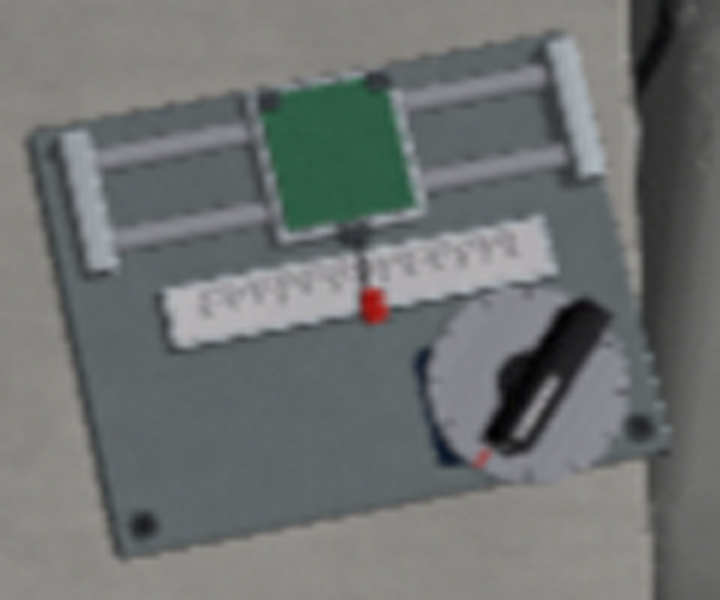

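The pointer (368,285) meets the mark spike, and the knob's white-line end (500,445) stands over the red dial line (485,457), so the slack is taken up clockwise. The arm is clear.

```bash
python3 -c "
from cell import order
print(order.job_done())"
```

```text
the job is handed in; nothing more can be done
None
```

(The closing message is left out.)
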